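Clamp a vial with the knob under the stand's arm

ROBOT

A 7-joint arm with a two-finger parallel gripper is mounted at the origin on a cart in front of the work surface, level with it; the furniture and walls round the work are solid. World frame = base frame: x ahead of the robot, y to its left, z up, the work surface at z = 0. Lengths are in mm, angles in rad, forces in N, time in s.
With the tool pointing down it reaches from about 350 to 775 mm from the base axis. Payload 3.1 kg.
Tool frame: the origin (TCP) lies at the very end of the fingers, on their centre line; the grasp point (between the pads) lies 19 mm behind it; z points along the fingers, y is the line along which they close (so a half turn about z gives the same grasp; the last joint's range is limited). The gripper opens to 85 mm and grips with 20 to 120 N. Pads are 22 mm wide; open, the fingers measure 114 mm over their backs; the gripper's body (76 mm by 85 mm) begins 54 mm behind the grasp point. The pads swing forward as they close: fully open they stand 13 mm farther back than shut.
Start: joints at [-1.304, 0.311, 0.014, 1.512, -0.004, 1.319, -0.027], TCP at [167.126, 524.01, 231.304] pointing down, gripper open.
Joint ranges: [-2.7, 2.7], [-0.3, 1.91], [-1.27, 1.3], [0.12, 2.57], [-1.44, 4.58], [0.2, 2.03], [-3.05, 3.05]. Speed limits (rad/s): [2.79, 2.79, 3.14, 3.14, 3.14, 3.14, 3.14].

INTERFACE

Orientations are given as a unit quaternion [x, y, z, w].
In Python, from plant import r gives the robot as it stands. The module is installed in compiled form; this text tells all that it offers.
- The arm moves only by the tool arm_command, never from a script. Its argument "plan" is a list of rows, each an object of numbers: "hand": the closure, from 0 (fully open) to 1 (shut); "dx", "dy", "dz": the shift along the world's x, y, z in mm; "ax", "ay", "az": the turn, a rotation vector about the world's x, y, z in rad. A call has 1 to 20 rows; each row shifts and turns the commanded pose from where the row before left it; what a row does not reach is not made up. A row lasts 1/12 s, in which the tool goes at most 41.7 mm and 7.16 degrees, less where a joint would pass 70% of its speed; a pose out of reach is approached as far as the arm can. A call with a gripper value outside its range is refused whole. The fingers move at their own pace and stop on an object; the grip force is fixed at half the most. Time passes only in rows, so rows that do not move let the fingers close. It gives the time, the measured TCP pose, the force, the opening and the grip force at its end, in the units of the state.
- r.get_obs(): the state, without advancing time (a new reading comes with each control period).
- r.snapshot(name): name is "scene" or "top"; returns the picture (480x640x3 uint8, red, green, blue); there is no depth.
- r.get_calibration(name): a dict with "intrinsics" (3x3 intrinsics, pixels), "distortion" ([k1, k2, p1, p2, k3] as OpenCV has them; the pictures are not rectified), "view" (4x4, takes a point from world to camera coordinates). Camera axes: x right, y down, z forward; pixel columns grow to the right and rows downward; lengths in mm; the calibration is good to about 2 mm. A picture is of the moment at which its call begins. get_calibration takes no time and is no camera call.
- r.finish_job(): hands the job in; it is judged then, once.
The state is a dict: "time": time; "q": joint angles; "dq": joint speeds; "joint_efforts": joint torques, N m; "tool_pos": TCP position; "orientation": TCP orientation; "wrist_force": force on the tool from outside, world axes, zero at the start; "torque": the same for the moment, N m; "finger_gap": opening from 0.0 (shut) to 1.0 (fully open); "finger_force": force on a finger pad.
Only numpy, scipy, OpenCV 4.12 (cv2) and the standard library are available. Lean on these libraries where they do the work, as an engineer would, in place of code of your own. Each camera call takes 0.05 s, during which the arm holds its last target. There are 200 camera calls.

TASK

Stand the small vial upright on the clamp stand's deck, between the sprung pad and the V stop, and let go of it. Then turn the knob on the underside of the stand's overhanging arm until the vial is clamped against the stop with about 12 newtons, never more than 20 or it cracks, and leave it clamped, without pushing the rack, beaker or dish about.

Things in the scene. Friction and masses are not known exactly. Their poses are not given: they have to be found in the camera images.
- clamp_stand: Grey and aluminium clamp stand, fixed. Origin: on the table straight under the knob's axis. Own x runs from the knob to the V stop, y left of that, z up. Base plate x -45..180 mm, y -45..45 mm, 10 mm high. Tower x 63..97 mm, 56 mm wide, 87 mm high; from it an arm overhangs towards -x. Behind the tower: sprung pad, deck, V stop.
- overhang_end (a point): Middle of the free end of the overhanging arm, x = -15 mm, z = 83 mm of the clamp stand. The arm is 22 mm wide (y -11..11 mm) and 10 mm thick (z 78..88 mm); a spindle cap over the knob reaches 91 mm.
- knob_grip (a point): Centre of the black fluted knob under the arm: upright axis, 48 mm in diameter, z 46..76 mm, this point at 61 mm. It is wider than the arm: two fingers pointing down, one on each side of the arm, can grip it by its sides. Fingers 22 mm wide can turn about 0.65 rad either way from square to the arm before they meet the arm; then regrasp.
- knob (a joint): Angle of the knob (rad), 0 slack, end stop 1.75, starts at 0 to 0.2. Grows turning counterclockwise seen from above: this tightens, 15 mm of pad travel a radian. Dry friction 0.4 N m holds it where it is left. The pad is sprung, 6 N/mm: once the vial meets the stop, each 0.01 rad adds about 0.9 N of clamping, and each newton shifts the torque felt by 0.015 N m from its free-running level (12 N: 0.18 N m; turn in equal small steps).
- nest (a point): Point on the deck (12 mm above the table) at x = 122.5 mm, y = 0 of the clamp stand, same axes. A vial stood here has 4 mm or more of room to pad and stop at every start. Pad (16 mm wide) and stop (18 mm wide) are narrower than the vial: fingers closing along the stand's y pass beside them.
- pad_rest (a point): Point at x = 104 mm, y = 0, z = 30 mm of the clamp stand: centre of the black pad's face at knob angle 0. Pad 16 mm wide, z 18..42 mm. It moves towards +x as the knob is tightened. This point does not move with it.
- stop_nominal (a point): Point on the deck at x = 131.5 mm, y = 0 of the clamp stand: mean place of the axis of a vial seated in the V stop (aluminium block, 18 mm wide, z 12..42 mm, 120 degree V open to -x). The stop has been screwed down by hand up to 5 mm to either side of this along x; that is not measured and must be found by feel. This point does not show it.
- vial_centre (a point): Centre, half-way up, of the small closed vial (clear glass, light grey cap). 43 mm high; body 23 mm in diameter, cap 16 mm in diameter from 34 mm up. Stands upright on the table at the start; z axis up. Grip it round the body, at about mid-height.
- micro_rack: Bystander: rack of micro tubes, 52 x 124 x 38 mm, origin at the centre of its underside.
- beaker: Bystander: clear beaker, 77 mm in diameter, 93 mm high, origin at the centre of its underside.
- dish: Bystander: flat round dish, 91 mm in diameter, 15 mm high, origin at the centre of its underside.

How it is judged (in metres and radians):
On the way:
1. the vial stands upright between pad and stop, let go and not yet clamped (x of vial_centre in the frame of clamp_stand between 0.11 and 0.141 m and y of vial_centre in the frame of nest between -0.008 and 0.008 m and z of vial_centre in the frame of nest below 0.026 m and angle between vial_centre's own z axis and vertical below 0.12 rad and contact force between the fingers and vial below 0.1 N and contact force between clamp_stand and vial below 3 N), for 0.2 s.
At the end, for the whole second after the job is handed in: The vial stands upright (within 7 degrees) on the deck between the pad and the V stop, within 8 mm of the stand's centre line, at rest and let go, pressed by the clamp with 6 to 20 N (x of vial_centre in the frame of clamp_stand between 0.11 and 0.141 m and y of vial_centre in the frame of nest between -0.008 and 0.008 m and z of vial_centre in the frame of nest below 0.026 m and angle between vial_centre's own z axis and vertical below 0.12 rad and contact force between the fingers and vial below 0.1 N and contact force between clamp_stand and vial between 6 and 20 N and linear speed of vial below 0.01 m/s); the robot touches nothing.
It fails at once if the vial was pressed with more than 20 N by the clamp stand (contact force between clamp_stand and vial above 20 N).
It fails at once if the micro rack was pushed more than 20 mm from its place (distance of micro_rack from where it was at the start of the episode above 0.02 m).
It fails at once if the beaker was pushed more than 20 mm from its place (distance of beaker from where it was at the start of the episode above 0.02 m).
It fails at once if the dish was pushed more than 20 mm from its place (distance of dish from where it was at the start of the episode above 0.02 m).
It also fails if it takes over 72 s, if anything falls off the work surface, if the arm or the gripper's body presses on something with over 40 N, if the wrist force passes 120 N, or if a joint passes its speed limit or range.

## Working session

There is one attempt and no reset: what is moved stays moved. The work goes in short steps, Python scripts to look and compute and a tool call to move; the robot and the scene stay as the last step left them, time stands still between calls to the robot, and variables do not carry over. Pictures are saved under pics/ and viewed, at most 10 in all, crops included, and the job is handed in when it is done.

Besides the shell and the picture viewer there is one more tool, called after "Emit:" as a command line: name --argument value ..., lists and objects as JSON in quotes. arm_command: Moves the arm, as the interface text tells. Its arguments: {"type":"object","properties":{"plan":{"type":"array","items":{"type":"object","properties":{"hand":{"type":"number"},"dx":{"type":"number"},"dy":{"type":"number"},"dz":{"type":"number"},"ax":{"type":"number"},"ay":{"type":"number"},"az":{"type":"number"}}}}},"required":["plan"]}

```bash
mkdir -p pics
python3 - <<'E'
from plant import r
import cv2,numpy as np
for n in("scene","top"):
    cv2.imwrite(f"pics/{n}0.png",cv2.cvtColor(r.snapshot(n),cv2.COLOR_RGB2BGR))
    c=r.get_calibration(n);print(n,np.round(c["intrinsics"],1).tolist(),c["distortion"],np.round(c["view"],3).tolist())
o=r.get_obs();print({k:np.round(v,3) for k,v in o.items()})
E
```

```text
scene [[537.9, 0.0, 320.5], [0.0, 537.9, 239.8], [0.0, 0.0, 1.0]] [-0.07940829  0.          0.          0.          0.        ] [[0.767, -0.642, -0.002, -627.875], [-0.278, -0.331, -0.902, 146.813], [0.578, 0.692, -0.432, 740.361], [0.0, 0.0, 0.0, 1.0]]
top [[470.1, 0.0, 325.0], [0.0, 470.1, 242.0], [0.0, 0.0, 1.0]] [-0.12232461  0.          0.          0.          0.        ] [[0.021, -1.0, 0.012, -292.045], [-0.996, -0.023, -0.091, 585.383], [0.091, -0.01, -0.996, 867.21], [0.0, 0.0, 0.0, 1.0]]
{'time': np.float64(0.1), 'q': array([-1.304,  0.312,  0.014,  1.513, -0.004,  1.319, -0.027]), 'dq': array([ 0.001,  0.   , -0.002, -0.004, -0.001, -0.001, -0.001]), 'joint_efforts': array([ 0.0000e+00, -3.8086e+01,  1.4700e-01, -2.3124e+01,  1.2000e-02,
        8.0000e-03,  0.0000e+00]), 'tool_pos': array([166.951, 523.37 , 230.327]), 'orientation': array([ 0.154,  0.988, -0.001, -0.   ]), 'wrist_force': array([ 0.433, -0.214, -0.698]), 'torque': array([-0.018, -0.003, -0.023]), 'finger_force': np.float64(0.0), 'finger_gap': np.float64(0.995)}
```

View pics/scene0.png

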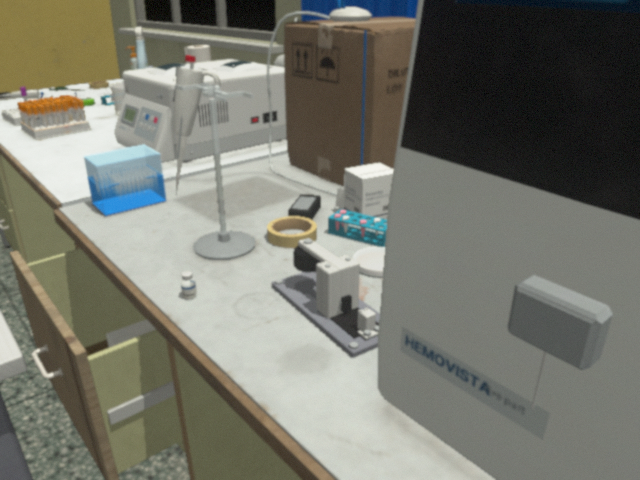

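View pics/top0.png

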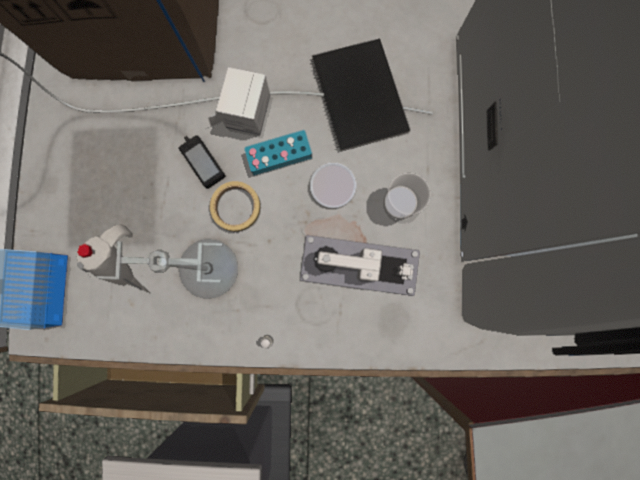

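The scene view shows the vial at (188,285) and the stand at (335,290). In the top view the vial is at (265,341), with the stand's corners near (305,237), (300,282), (413,295) and (419,249). The knob end is on the left and the V stop on the right, at (406,270).

```bash
cat > h.py <<'E'
from plant import r
import cv2,numpy as np
def cast(n,uv,z):
    c=r.get_calibration(n);V=np.array(c["view"]);uv=np.array(uv,float).reshape(-1,1,2)
    p=cv2.undistortPoints(uv,np.array(c["intrinsics"]),np.array(c["distortion"])).reshape(-1,2)
    d=np.c_[p,np.ones(len(p))]@V[:3,:3]; o=-V[:3,:3].T@V[:3,3]
    return o+d*((z-o[2])/d[:,2])[:,None]
def proj(n,P):
    c=r.get_calibration(n);V=np.array(c["view"])
    return cv2.projectPoints(np.array(P,float).reshape(-1,1,3),cv2.Rodrigues(V[:3,:3])[0],V[:3,3],np.array(c["intrinsics"]),np.array(c["distortion"]))[0].reshape(-1,2)
E
python3 - <<'E'
from h import *
im=cv2.imread("pics/top0.png")
a=cv2.resize(im[225:305,290:430],None,fx=5,fy=5,interpolation=cv2.INTER_CUBIC)
b=cv2.resize(im[325:357,245:285],None,fx=5,fy=5,interpolation=cv2.INTER_CUBIC)
a[-160:,:200][:160,:200]=a[-160:,:200]
s=cv2.imread("pics/scene0.png")
c=cv2.resize(s[265:305,170:210],None,fx=4,fy=4,interpolation=cv2.INTER_CUBIC)
cv=np.zeros((580,700,3),np.uint8);cv[:400]=a;cv[410:570,:200]=b;cv[410:570,300:460]=c
cv2.imwrite("pics/crop0.png",cv)
print(cast("top",[[305,237],[300,282],[413,295],[419,249]],10).round(0),cast("top",[[265,341]],43),cast("scene",[[188,274]],43))
hsv=cv2.cvtColor(im,cv2.COLOR_BGR2HSV)
print(im[265,345],im[240,350],im[300,350],im[270,390],im[288,350])
E
```

```text
[[ 602. -240.   10.]
 [ 515. -233.   10.]
 [ 494. -452.   10.]
 [ 584. -463.   10.]] [[ 404.00408177 -171.9576467    43.        ]] [[ 403.40284771 -174.51537723   43.        ]]
[183 189 197] [127 133 142] [159 164 169] [49 49 51] [126 128 133]
```

View pics/crop0.png

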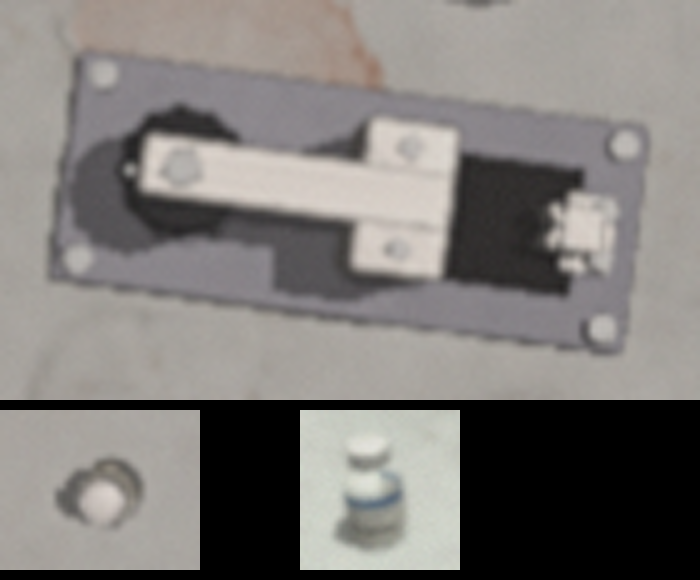

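Crop: base corners are at crop pixels (78,52), (645,125), (622,352) and (50,280), and the spindle cap is at (182,168). The vial cap is at (100,92) in its own crop, and at (67,33) in the scene crop.

Run:
```python
from h import *
C=np.array([[78,52],[645,125],[622,352],[50,280]])/5+[290,225]-.4
w=cast("top",C,10)[:,:2]
L=np.array([[-45,45],[180,45],[180,-45],[-45,-45]],float)
print(w.round(1),np.linalg.norm(w-np.roll(w,1,0),axis=1))
# rigid fit
A=L-L.mean(0);B=w-w.mean(0);th=np.arctan2((A[:,0]*B[:,1]-A[:,1]*B[:,0]).sum(),(A*B).sum())
R=np.array([[np.cos(th),-np.sin(th)],[np.sin(th),np.cos(th)]]);t=w.mean(0)-R@L.mean(0)
print("th",th,"origin",t,"resid",(L@R.T+t-w).round(1).tolist())
print("cap",cast("top",[np.array([182,168])/5+[290,225]-.4],91),"nest",t+R@[122.5,0],"stop",t+R@[131.5,0])
print("vial",cast("top",[np.array([100,92])/5+[245,325]-.4],43),cast("scene",[np.array([67,33])/4+[170,265]-.4],43))
o=r.get_obs();from scipy.spatial.transform import Rotation as Ro
print(Ro.from_quat(o["orientation"]).as_matrix().round(3))
print(proj("top",[[*(t+R@[0,0]),91]]))
```

```text
[[ 606.2 -240.5]
 [ 582.6 -462.7]
 [ 494.  -454.2]
 [ 517.4 -231.9]] [ 89.17176828 223.47061816  88.98160634 223.58811615]
th -1.674859019944022 origin [ 557.05979315 -280.17804969] resid [[0.3, 0.4], [0.5, -1.2], [-0.4, -0.3], [-0.4, 1.1]]
cap [[ 557.25901842 -280.8539588    91.        ]] nest [ 544.33510832 -402.01536908] stop [ 543.40023351 -410.96668234]
vial [[ 400.30045556 -171.31299911   43.        ]] [[ 403.13337046 -169.50034387   43.        ]]
[[-0.953  0.304 -0.001]
 [ 0.304  0.953 -0.002]
 [-0.    -0.002 -1.   ]]
[[325.61506063 258.30414316]]
```

Run:
```python
from h import *
def tri(a,b):
    P=[]
    for n,p in(("scene",a),("top",b)):
        x,y=cast(n,[p],0)[0],cast(n,[p],300)[0];P.append((x,(y-x)/np.linalg.norm(y-x)))
    A=sum(np.eye(3)-np.outer(d,d) for _,d in P);return np.linalg.solve(A,sum((np.eye(3)-np.outer(d,d))@x for x,d in P))
print("redcap",tri([190,58],[85,251]),"polebase",cast("top",[[208,268]],0),cast("top",[[181,268],[238,268],[208,298]],0))
print("box",cast("top",[[67,327],[0,327]],0),cast("top",[[33,325]],90),cast("scene",[[95,210],[163,190]],0))
print("dish",cast("top",[[333,186]],15),"beaker",cast("top",[[400,202]],93),"machine L edge",cast("top",[[462,260],[470,325]],0))
print(tri([250,93],[200,262]),tri([212,80],[160,261]))
```

```text
redcap [545.37762803  30.47163201 337.18193224] polebase [[537.76927562 -50.52894296   0.        ]] [[ 536.37465208    3.49345255    0.        ]
 [ 539.25088963 -109.95417665    0.        ]
 [ 479.06691003  -52.80350804    0.        ]]
box [[411.10868383 235.20021798   0.        ]
 [402.95900642 387.59518166   0.        ]] [[420.97004641 254.11732228  90.        ]] [[ 4.11370296e+02  2.98905250e+02  0.00000000e+00]
 [ 5.84885666e+02  3.17542072e+02 -5.68434189e-14]]
dish [[ 703.413704   -292.55437917   15.        ]] beaker [[ 660.76591255 -411.28179513   93.        ]] machine L edge [[ 564.52422512 -552.43454131    0.        ]
 [ 436.34014637 -568.99154989    0.        ]]
[ 550.58768281 -119.97583504  296.6734191 ] [536.12637762 -60.26813532 310.40363288]
```

Emit:
arm_command --plan '[{"dx": 22, "dy": -28, "az": -0.068}, {"dx": 22, "dy": -28, "az": -0.068}, {"dx": 22, "dy": -28, "az": -0.068}, {"dx": 22, "dy": -28, "az": -0.068}, {"dx": 22, "dy": -28, "az": -0.068}, {"dx": 22, "dy": -28, "az": -0.068}, {"dx": 22, "dy": -28, "az": -0.068}, {"dx": 13, "dy": -30, "az": -0.068}, {"dx": 13, "dy": -30, "az": -0.068}, {"dx": 13, "dy": -30, "az": -0.068}, {"dx": 13, "dy": -30, "az": -0.068}, {"dx": 13, "dy": -30, "az": -0.068}, {"dx": 13, "dy": -30, "az": -0.068}, {"dy": -35, "az": -0.068}, {"dy": -35, "az": -0.068}, {"dy": -35, "az": -0.068}, {"dy": -35, "az": -0.068}, {"dy": -35, "az": -0.068}, {"dy": -35, "az": -0.068}, {"dy": -35, "az": -0.068, "dz": -20}]'

```text
invalid input
```

Emit:
arm_command --plan '[{"dx": 22, "dy": -28, "dz": 0, "ax": 0, "ay": 0, "az": -0.068, "hand": 0}, {"dx": 22, "dy": -28, "dz": 0, "ax": 0, "ay": 0, "az": -0.068, "hand": 0}, {"dx": 22, "dy": -28, "dz": 0, "ax": 0, "ay": 0, "az": -0.068, "hand": 0}, {"dx": 22, "dy": -28, "dz": 0, "ax": 0, "ay": 0, "az": -0.068, "hand": 0}, {"dx": 22, "dy": -28, "dz": 0, "ax": 0, "ay": 0, "az": -0.068, "hand": 0}, {"dx": 22, "dy": -28, "dz": 0, "ax": 0, "ay": 0, "az": -0.068, "hand": 0}, {"dx": 22, "dy": -28, "dz": 0, "ax": 0, "ay": 0, "az": -0.068, "hand": 0}, {"dx": 13, "dy": -30, "dz": 0, "ax": 0, "ay": 0, "az": -0.068, "hand": 0}, {"dx": 13, "dy": -30, "dz": 0, "ax": 0, "ay": 0, "az": -0.068, "hand": 0}, {"dx": 13, "dy": -30, "dz": 0, "ax": 0, "ay": 0, "az": -0.068, "hand": 0}, {"dx": 13, "dy": -30, "dz": 0, "ax": 0, "ay": 0, "az": -0.068, "hand": 0}, {"dx": 13, "dy": -30, "dz": 0, "ax": 0, "ay": 0, "az": -0.068, "hand": 0}, {"dx": 13, "dy": -30, "dz": 0, "ax": 0, "ay": 0, "az": -0.068, "hand": 0}, {"dx": 0, "dy": -35, "dz": 0, "ax": 0, "ay": 0, "az": -0.068, "hand": 0}, {"dx": 0, "dy": -35, "dz": 0, "ax": 0, "ay": 0, "az": -0.068, "hand": 0}, {"dx": 0, "dy": -35, "dz": 0, "ax": 0, "ay": 0, "az": -0.068, "hand": 0}, {"dx": 0, "dy": -35, "dz": 0, "ax": 0, "ay": 0, "az": -0.068, "hand": 0}, {"dx": 0, "dy": -35, "dz": 0, "ax": 0, "ay": 0, "az": -0.068, "hand": 0}]'

```text
time: 1.6
tool_pos: [398.4, -28.6, 231.1]
orientation: [0.695, 0.719, 0.0, -0.0]
wrist_force: [-0.0, 0.6, 0.2]
finger_gap: 0.998
finger_force: 0.0
```

Emit:
arm_command --plan '[{"dx": 1, "dy": -35.5, "dz": 0, "ax": 0, "ay": 0, "az": -0.0345, "hand": 0}, {"dx": 1, "dy": -35.5, "dz": 0, "ax": 0, "ay": 0, "az": -0.0345, "hand": 0}, {"dx": 1, "dy": -35.5, "dz": -30, "ax": 0, "ay": 0, "az": -0.0345, "hand": 0}, {"dx": 0, "dy": -35.5, "dz": -30, "ax": 0, "ay": 0, "az": -0.0345, "hand": 0}, {"dx": 0, "dy": 0, "dz": -40, "ax": 0, "ay": 0, "az": 0, "hand": 0}, {"dx": 0, "dy": 0, "dz": -40, "ax": 0, "ay": 0, "az": 0, "hand": 0}, {"dx": 0, "dy": 0, "dz": -20, "ax": 0, "ay": 0, "az": 0, "hand": 0}, {"dx": 0, "dy": 0, "dz": 0, "ax": 0, "ay": 0, "az": 0, "hand": 0}, {"dx": 0, "dy": 0, "dz": 0, "ax": 0, "ay": 0, "az": 0, "hand": 0}]'

```text
time: 2.35
tool_pos: [400.9, -161.5, 76.9]
orientation: [0.742, 0.671, -0.001, -0.001]
wrist_force: [0.0, -0.3, 0.0]
finger_gap: 0.998
finger_force: 0.0
```

Run:
```python
from h import *
s=cv2.cvtColor(r.snapshot("scene"),cv2.COLOR_RGB2BGR)
cv2.imwrite("pics/a.png",cv2.resize(s[180:320,110:270],None,fx=4,fy=4,interpolation=cv2.INTER_CUBIC))
o=r.get_obs();print(o["tool_pos"],o["orientation"])
```

```text
[ 402.55845517 -162.00955649   78.22636592] [7.41544093e-01 6.70903951e-01 4.48623493e-05 4.94350017e-04]
```

View pics/a.png

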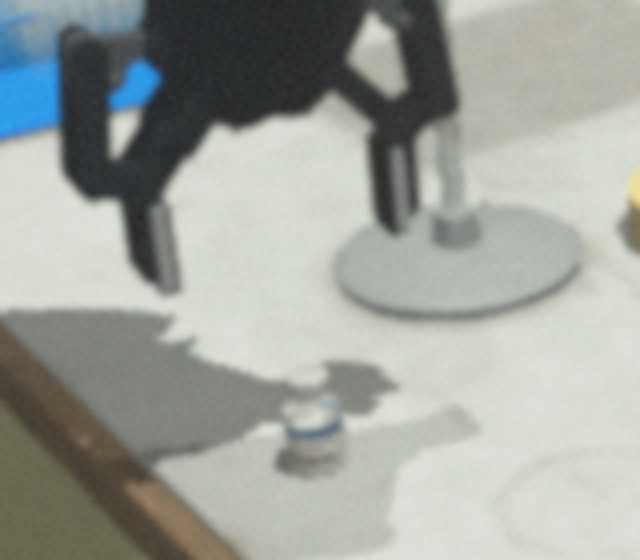

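The picture shows the open gripper above the vial. The vial is upright at crop (313,425), and the tool is still about 8 mm short in y.

Emit:
arm_command --plan '[{"dx": 0, "dy": -8.5, "dz": 0, "ax": 0, "ay": 0, "az": 0, "hand": 0}, {"dx": 0, "dy": 0, "dz": -24, "ax": 0, "ay": 0, "az": 0, "hand": 0}, {"dx": 0, "dy": 0, "dz": -24, "ax": 0, "ay": 0, "az": 0, "hand": 0}, {"dx": 0, "dy": 0, "dz": -24, "ax": 0, "ay": 0, "az": 0, "hand": 0}, {"dx": 0, "dy": 0, "dz": 0, "ax": 0, "ay": 0, "az": 0, "hand": 0}, {"dx": 0, "dy": 0, "dz": 0, "ax": 0, "ay": 0, "az": 0, "hand": 0}, {"dx": 0, "dy": 0, "dz": 0, "ax": 0, "ay": 0, "az": 0, "hand": 0}]'

```text
time: 2.98
tool_pos: [403.8, -171.2, 7.4]
orientation: [0.742, 0.671, 0.001, 0.002]
wrist_force: [-0.4, 0.8, 0.4]
finger_gap: 1.001
finger_force: 0.0
```

Run:
```python
from h import *
s=r.snapshot("top");s=cv2.cvtColor(s,cv2.COLOR_RGB2BGR)
s2=cv2.cvtColor(r.snapshot("scene"),cv2.COLOR_RGB2BGR)
a=cv2.resize(s[295:385,215:315],None,fx=4,fy=4,interpolation=cv2.INTER_CUBIC)
b=cv2.resize(s2[230:320,140:240],None,fx=4,fy=4,interpolation=cv2.INTER_CUBIC)
cv2.imwrite("pics/b.png",np.hstack([a,b]))
o=r.get_obs();print(o["tool_pos"])
```

```text
[ 403.95658619 -170.98828416    7.43354678]
```

View pics/b.png

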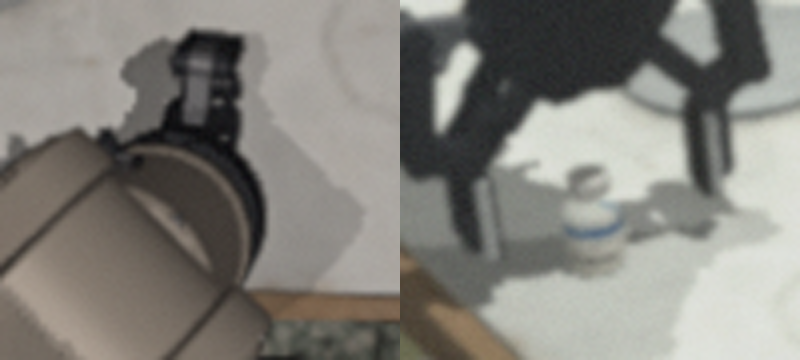

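The right-hand crop shows the vial at (597,225), between the fingertips at (480,255) and (710,190). It is centred, so I close.

Emit:
arm_command --plan '[{"dx": -1.5, "dy": 0, "dz": -2, "ax": 0, "ay": 0, "az": 0, "hand": 0.5}, {"dx": 0, "dy": 0, "dz": 0, "ax": 0, "ay": 0, "az": 0, "hand": 0.8}, {"dx": 0, "dy": 0, "dz": 0, "ax": 0, "ay": 0, "az": 0, "hand": 0.9}, {"dx": 0, "dy": 0, "dz": 0, "ax": 0, "ay": 0, "az": 0, "hand": 1}, {"dx": 0, "dy": 0, "dz": 0, "ax": 0, "ay": 0, "az": 0, "hand": 1}, {"dx": 0, "dy": 0, "dz": 0, "ax": 0, "ay": 0, "az": 0, "hand": 1}, {"dx": 0, "dy": 0, "dz": 0, "ax": 0, "ay": 0, "az": 0, "hand": 1}, {"dx": 0, "dy": 0, "dz": 0, "ax": 0, "ay": 0, "az": 0, "hand": 1}, {"dx": 0, "dy": 0, "dz": 0, "ax": 0, "ay": 0, "az": 0, "hand": 1}, {"dx": 0, "dy": 0, "dz": 0, "ax": 0, "ay": 0, "az": 0, "hand": 1}]'

```text
time: 3.92
tool_pos: [400.7, -170.1, 3.8]
orientation: [0.742, 0.671, 0.0, -0.0]
wrist_force: [-0.9, 0.7, 5.4]
finger_gap: 0.245
finger_force: 58.6
```

Emit:
arm_command --plan '[{"dx": 0, "dy": 0, "dz": 0, "ax": 0, "ay": 0, "az": 0, "hand": 0.5}, {"dx": 0, "dy": 0, "dz": 0, "ax": 0, "ay": 0, "az": 0, "hand": 0.5}, {"dx": 0, "dy": 0, "dz": 0, "ax": 0, "ay": 0, "az": 0, "hand": 0.5}, {"dx": 0, "dy": 0, "dz": 3, "ax": 0, "ay": 0, "az": 0, "hand": 0.5}, {"dx": 0, "dy": 0, "dz": 3, "ax": 0, "ay": 0, "az": 0, "hand": 0.5}, {"dx": 0, "dy": 0, "dz": 0, "ax": 0, "ay": 0, "az": 0, "hand": 0.5}, {"dx": 0, "dy": 0, "dz": 0, "ax": 0, "ay": 0, "az": 0, "hand": 0.8}, {"dx": 0, "dy": 0, "dz": 0, "ax": 0, "ay": 0, "az": 0, "hand": 1}, {"dx": 0, "dy": 0, "dz": 0, "ax": 0, "ay": 0, "az": 0, "hand": 1}, {"dx": 0, "dy": 0, "dz": 0, "ax": 0, "ay": 0, "az": 0, "hand": 1}, {"dx": 0, "dy": 0, "dz": 0, "ax": 0, "ay": 0, "az": 0, "hand": 1}, {"dx": 0, "dy": 0, "dz": 0, "ax": 0, "ay": 0, "az": 0, "hand": 1}, {"dx": 0, "dy": 0, "dz": 0, "ax": 0, "ay": 0, "az": 0, "hand": 1}]'

```text
time: 5.0
tool_pos: [400.8, -170.2, 9.9]
orientation: [0.742, 0.671, 0.0, 0.0]
wrist_force: [-1.0, 1.6, 6.3]
finger_gap: 0.237
finger_force: 58.7
```

Emit:
arm_command --plan '[{"dx": 0, "dy": 0, "dz": 20, "ax": 0, "ay": 0, "az": 0, "hand": 1}, {"dx": 0, "dy": 0, "dz": 40, "ax": 0, "ay": 0, "az": 0, "hand": 1}, {"dx": 0, "dy": 0, "dz": 40, "ax": 0, "ay": 0, "az": 0, "hand": 1}, {"dx": 0, "dy": 0, "dz": 40, "ax": 0, "ay": 0, "az": 0, "hand": 1}, {"dx": 0, "dy": 0, "dz": 5, "ax": 0, "ay": 0, "az": 0, "hand": 1}, {"dx": 18, "dy": -29, "dz": 0, "ax": 0, "ay": 0, "az": 0, "hand": 1}, {"dx": 18, "dy": -29, "dz": 0, "ax": 0, "ay": 0, "az": 0, "hand": 1}, {"dx": 18, "dy": -29, "dz": 0, "ax": 0, "ay": 0, "az": 0, "hand": 1}, {"dx": 18, "dy": -29, "dz": 0, "ax": 0, "ay": 0, "az": 0, "hand": 1}, {"dx": 18, "dy": -29, "dz": 0, "ax": 0, "ay": 0, "az": 0, "hand": 1}, {"dx": 18, "dy": -29, "dz": 0, "ax": 0, "ay": 0, "az": 0, "hand": 1}, {"dx": 18, "dy": -29, "dz": 0, "ax": 0, "ay": 0, "az": 0, "hand": 1}, {"dx": 18, "dy": -29, "dz": 0, "ax": 0, "ay": 0, "az": 0, "hand": 1}, {"dx": 0, "dy": 0, "dz": 0, "ax": 0, "ay": 0, "az": 0, "hand": 1}, {"dx": 0, "dy": 0, "dz": 0, "ax": 0, "ay": 0, "az": 0, "hand": 1}, {"dx": 0, "dy": 0, "dz": 0, "ax": 0, "ay": 0, "az": 0, "hand": 1}]'

```text
time: 6.33
tool_pos: [543.8, -401.5, 153.2]
orientation: [0.742, 0.671, -0.0, -0.001]
wrist_force: [0.7, 0.3, 0.2]
finger_gap: 0.241
finger_force: 59.0
```

Run:
```python
from h import *
P=np.array([r.get_obs()["tool_pos"]]);
s2=cv2.cvtColor(r.snapshot("scene"),cv2.COLOR_RGB2BGR)
cv2.imwrite("pics/c.png",cv2.resize(s2[150:370,240:420],None,fx=2.7,fy=2.7,interpolation=cv2.INTER_CUBIC))
o=r.get_obs();print(P,o["orientation"],o["finger_gap"],o["finger_force"])
```

```text
[[ 543.82527951 -401.50643685  153.24231859]] [ 7.41433005e-01  6.71026109e-01  3.77031014e-04 -9.57545798e-04] 0.2367068216578794 58.96518844238017
```

View pics/c.png

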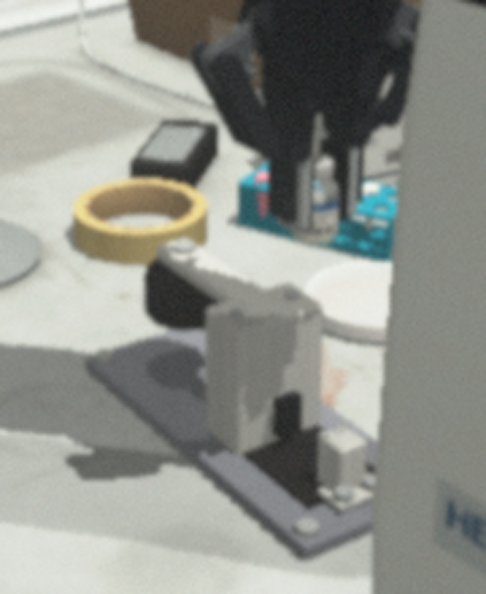

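The vial is held upright at crop (325,205) above the stand. The gap between pad (290,415) and stop (340,460) is visible and clear, so I descend.

Emit:
arm_command --plan '[{"dx": 0, "dy": 0, "dz": -35, "ax": 0, "ay": 0, "az": 0, "hand": 1}, {"dx": 0, "dy": 0, "dz": -35, "ax": 0, "ay": 0, "az": 0, "hand": 1}, {"dx": 0, "dy": 0, "dz": -20, "ax": 0, "ay": 0, "az": 0, "hand": 1}, {"dx": 0, "dy": 0, "dz": -10, "ax": 0, "ay": 0, "az": 0, "hand": 1}, {"dx": 0, "dy": 0, "dz": -10, "ax": 0, "ay": 0, "az": 0, "hand": 1}, {"dx": 0, "dy": 0, "dz": -10, "ax": 0, "ay": 0, "az": 0, "hand": 1}, {"dx": 0, "dy": 0, "dz": -6, "ax": 0, "ay": 0, "az": 0, "hand": 1}, {"dx": 0, "dy": 0, "dz": 0, "ax": 0, "ay": 0, "az": 0, "hand": 1}, {"dx": 0, "dy": 0, "dz": 0, "ax": 0, "ay": 0, "az": 0, "hand": 1}]'

```text
time: 7.13
tool_pos: [544.9, -402.4, 29.2]
orientation: [0.741, 0.671, 0.0, 0.001]
wrist_force: [1.3, 0.3, 0.4]
finger_gap: 0.238
finger_force: 59.0
```

Emit:
arm_command --plan '[{"dx": 0, "dy": 0, "dz": -2, "ax": 0, "ay": 0, "az": 0, "hand": 1}, {"dx": 0, "dy": 0, "dz": -2, "ax": 0, "ay": 0, "az": 0, "hand": 1}, {"dx": 0, "dy": 0, "dz": 0, "ax": 0, "ay": 0, "az": 0, "hand": 1}, {"dx": 0, "dy": 0, "dz": 0, "ax": 0, "ay": 0, "az": 0, "hand": 1}]'

```text
time: 7.47
tool_pos: [544.6, -402.2, 24.7]
orientation: [0.742, 0.671, 0.0, 0.0]
wrist_force: [0.9, 0.0, 0.0]
finger_gap: 0.238
finger_force: 59.0
```

Emit:
arm_command --plan '[{"dx": 0, "dy": 0, "dz": -1, "ax": 0, "ay": 0, "az": 0, "hand": 1}, {"dx": 0, "dy": 0, "dz": 0, "ax": 0, "ay": 0, "az": 0, "hand": 1}]'

```text
time: 7.63
tool_pos: [544.5, -402.1, 23.5]
orientation: [0.742, 0.671, 0.0, -0.0]
wrist_force: [-0.5, 0.5, 0.3]
finger_gap: 0.236
finger_force: 59.0
```

Emit:
arm_command --plan '[{"dx": 0, "dy": 0, "dz": -1, "ax": 0, "ay": 0, "az": 0, "hand": 1}, {"dx": 0, "dy": 0, "dz": 0, "ax": 0, "ay": 0, "az": 0, "hand": 1}]'

```text
time: 7.8
tool_pos: [544.4, -402.0, 22.3]
orientation: [0.742, 0.671, -0.0, -0.0]
wrist_force: [-0.1, 0.1, -0.7]
finger_gap: 0.239
finger_force: 59.0
```

Emit:
arm_command --plan '[{"dx": 0, "dy": 0, "dz": -0.8, "ax": 0, "ay": 0, "az": 0, "hand": 1}, {"dx": 0, "dy": 0, "dz": 0, "ax": 0, "ay": 0, "az": 0, "hand": 1}]'

```text
time: 7.97
tool_pos: [544.5, -402.2, 22.1]
orientation: [0.742, 0.671, 0.0, 0.0]
wrist_force: [0.0, -0.7, 1.9]
finger_gap: 0.236
finger_force: 59.2
```

Emit:
arm_command --plan '[{"dx": 0, "dy": 0, "dz": 0, "ax": 0, "ay": 0, "az": 0, "hand": 0.7}, {"dx": 0, "dy": 0, "dz": 0, "ax": 0, "ay": 0, "az": 0, "hand": 0.6}, {"dx": 0, "dy": 0, "dz": 0, "ax": 0, "ay": 0, "az": 0, "hand": 0.4}, {"dx": 0, "dy": 0, "dz": 0, "ax": 0, "ay": 0, "az": 0, "hand": 0}, {"dx": 0, "dy": 0, "dz": 0, "ax": 0, "ay": 0, "az": 0, "hand": 0}, {"dx": 0, "dy": 0, "dz": 0, "ax": 0, "ay": 0, "az": 0, "hand": 0}, {"dx": 0, "dy": 0, "dz": 20, "ax": 0, "ay": 0, "az": 0, "hand": 0}, {"dx": 0, "dy": 0, "dz": 40, "ax": 0, "ay": 0, "az": 0, "hand": 0}, {"dx": 0, "dy": 0, "dz": 40, "ax": 0, "ay": 0, "az": 0, "hand": 0}, {"dx": 0, "dy": 0, "dz": 20, "ax": 0, "ay": 0, "az": 0, "hand": 0}, {"dx": 1.5, "dy": 15, "dz": 0, "ax": 0, "ay": 0, "az": 0, "hand": 0}, {"dx": 3, "dy": 35, "dz": 0, "ax": 0, "ay": 0, "az": 0, "hand": 0}, {"dx": 4, "dy": 35, "dz": 0, "ax": 0, "ay": 0, "az": 0, "hand": 0}, {"dx": 4, "dy": 35, "dz": 0, "ax": 0, "ay": 0, "az": 0, "hand": 0}, {"dx": 0, "dy": 1.5, "dz": 0, "ax": 0, "ay": 0, "az": 0, "hand": 0}, {"dx": 0, "dy": 0, "dz": 0, "ax": 0, "ay": 0, "az": 0, "hand": 0}]'

```text
time: 9.3
tool_pos: [558.8, -276.2, 141.4]
orientation: [0.739, 0.673, 0.001, -0.001]
wrist_force: [0.8, -0.5, -0.1]
finger_gap: 1.004
finger_force: 0.0
```

Run:
```python
from h import *
a=cv2.cvtColor(r.snapshot("top"),cv2.COLOR_RGB2BGR)[225:305,320:440]
b=cv2.cvtColor(r.snapshot("scene"),cv2.COLOR_RGB2BGR)[230:360,260:400]
cv2.imwrite("pics/d.png",np.hstack([cv2.resize(a,(390,260),interpolation=cv2.INTER_CUBIC),cv2.resize(b,(280,260),interpolation=cv2.INTER_CUBIC)]))
o=r.get_obs();print({k:np.round(o[k],4) for k in("tool_pos","orientation","wrist_force","torque","q")})
```

```text
{'tool_pos': array([ 556.6863, -281.5549,  141.9742]), 'orientation': array([ 7.417e-01,  6.708e-01, -5.000e-04,  5.000e-04]), 'wrist_force': array([-0.7118,  0.5347,  0.4308]), 'torque': array([-0.0446,  0.017 ,  0.0086]), 'q': array([-0.0501,  0.6166,  0.7811,  1.4507, -0.4413,  1.2547,  0.6752])}
```

View pics/d.png

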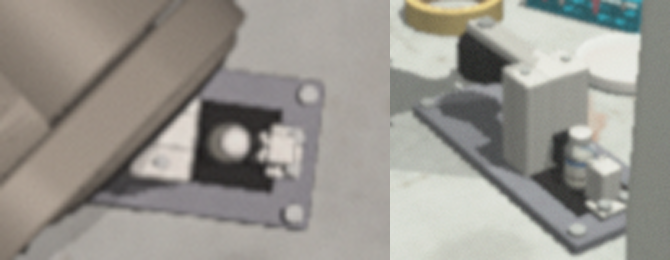

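The vial stands upright on the deck, at top crop (232,143) between the pad and the stop, and it has been let go. Next is the knob: I pre-turn the tool by -0.58 rad and descend around it.

Emit:
arm_command --plan '[{"dx": 0.5, "dy": 1, "dz": 0, "ax": 0, "ay": 0, "az": -0.1, "hand": 0}, {"dx": 0, "dy": 0, "dz": 0, "ax": 0, "ay": 0, "az": -0.1, "hand": 0}, {"dx": 0, "dy": 0, "dz": -5, "ax": 0, "ay": 0, "az": -0.1, "hand": 0}, {"dx": 0, "dy": 0, "dz": -10, "ax": 0, "ay": 0, "az": -0.1, "hand": 0}, {"dx": 0, "dy": 0, "dz": -10, "ax": 0, "ay": 0, "az": -0.1, "hand": 0}, {"dx": 0, "dy": 0, "dz": -10, "ax": 0, "ay": 0, "az": -0.08, "hand": 0}, {"dx": 0, "dy": 0, "dz": 0, "ax": 0, "ay": 0, "az": 0, "hand": 0}, {"dx": 0, "dy": 0, "dz": 0, "ax": 0, "ay": 0, "az": 0, "hand": 0}, {"dx": 0, "dy": 0, "dz": 0, "ax": 0, "ay": 0, "az": 0, "hand": 0}]'

```text
time: 10.15
tool_pos: [557.2, -281.5, 107.4]
orientation: [0.902, 0.431, -0.0, 0.001]
wrist_force: [0.1, -0.1, 1.1]
finger_gap: 0.999
finger_force: 0.0
```

Emit:
arm_command --plan '[{"dx": 0, "dy": 1, "dz": -20, "ax": 0, "ay": 0, "az": 0, "hand": 0}, {"dx": 0, "dy": 0, "dz": -20, "ax": 0, "ay": 0, "az": 0, "hand": 0}, {"dx": 0, "dy": 0, "dz": -20, "ax": 0, "ay": 0, "az": 0, "hand": 0}, {"dx": 0, "dy": 0, "dz": -7, "ax": 0, "ay": 0, "az": 0, "hand": 0}, {"dx": 0, "dy": 0, "dz": 0, "ax": 0, "ay": 0, "az": 0, "hand": 0}, {"dx": 0, "dy": 0, "dz": 0, "ax": 0, "ay": 0, "az": 0, "hand": 0}, {"dx": 0, "dy": 0, "dz": 0, "ax": 0, "ay": 0, "az": 0, "hand": 0}]'

```text
time: 10.73
tool_pos: [558.5, -279.8, 41.5]
orientation: [0.902, 0.431, 0.001, 0.001]
wrist_force: [-0.4, -0.7, 0.2]
finger_gap: 1.003
finger_force: 0.0
```

Emit:
arm_command --plan '[{"dx": 0, "dy": 0, "dz": 0, "ax": 0, "ay": 0, "az": 0, "hand": 0.3}, {"dx": 0, "dy": 0, "dz": 0, "ax": 0, "ay": 0, "az": 0, "hand": 0.4}, {"dx": 0, "dy": 0, "dz": 0, "ax": 0, "ay": 0, "az": 0, "hand": 0.5}, {"dx": 0, "dy": 0, "dz": 0, "ax": 0, "ay": 0, "az": 0, "hand": 1}, {"dx": 0, "dy": 0, "dz": 0, "ax": 0, "ay": 0, "az": 0, "hand": 1}, {"dx": 0, "dy": 0, "dz": 0, "ax": 0, "ay": 0, "az": 0, "hand": 1}, {"dx": 0, "dy": 0, "dz": 0, "ax": 0, "ay": 0, "az": 0, "hand": 1}]'

```text
time: 11.32
tool_pos: [558.8, -279.6, 41.0]
orientation: [0.902, 0.431, 0.001, 0.001]
wrist_force: [1.4, -1.1, 5.7]
finger_gap: 0.545
finger_force: 61.4
```

```bash
cat > t.py <<'E'
from h import *
from scipy.spatial.transform import Rotation as Ro
o=r.get_obs();m=Ro.from_quat(o["orientation"]).as_matrix()
print(round(o["time"],2),"yaw rel",round(np.arctan2(m[1,1],m[0,1])+0.104,4),"T",o["torque"].round(3),"F",o["wrist_force"].round(1),o["tool_pos"].round(1),round(o["finger_gap"],3),"q7",o["q"][6].round(3),"eff7",o["joint_efforts"][6].round(3))
E
python3 t.py
```

```text
11.32 yaw rel -0.5757 T [-0.203 -0.31  -0.009] F [ 1.4 -1.1  5.7] [ 558.8 -279.6   41. ] 0.545 q7 0.222 eff7 -0.018
```

Emit:
arm_command --plan '[{"dx": 0, "dy": 0, "dz": 0, "ax": 0, "ay": 0, "az": 0.03, "hand": 1}, {"dx": 0, "dy": 0, "dz": 0, "ax": 0, "ay": 0, "az": 0.03, "hand": 1}, {"dx": 0, "dy": 0, "dz": 0, "ax": 0, "ay": 0, "az": 0.03, "hand": 1}, {"dx": 0, "dy": 0, "dz": 0, "ax": 0, "ay": 0, "az": 0.03, "hand": 1}, {"dx": 0, "dy": 0, "dz": 0, "ax": 0, "ay": 0, "az": 0.03, "hand": 1}]'

```text
time: 11.73
tool_pos: [558.8, -279.5, 41.0]
orientation: [0.868, 0.497, 0.001, 0.001]
wrist_force: [1.9, -0.8, 5.6]
finger_gap: 0.549
finger_force: 61.6
```

```bash
python3 t.py
```

```text
11.73 yaw rel -0.4261 T [-0.189 -0.376 -0.425] F [ 1.9 -0.8  5.6] [ 558.8 -279.5   41. ] 0.549 q7 0.352 eff7 0.15
```

Emit:
arm_command --plan '[{"dx": 0, "dy": 0, "dz": 0, "ax": 0, "ay": 0, "az": 0.03, "hand": 1}, {"dx": 0, "dy": 0, "dz": 0, "ax": 0, "ay": 0, "az": 0.03, "hand": 1}, {"dx": 0, "dy": 0, "dz": 0, "ax": 0, "ay": 0, "az": 0.03, "hand": 1}, {"dx": 0, "dy": 0, "dz": 0, "ax": 0, "ay": 0, "az": 0.03, "hand": 1}, {"dx": 0, "dy": 0, "dz": 0, "ax": 0, "ay": 0, "az": 0.03, "hand": 1}]'

```text
time: 12.15
tool_pos: [558.8, -279.5, 41.0]
orientation: [0.828, 0.561, 0.001, 0.002]
wrist_force: [2.0, -1.4, 6.4]
finger_gap: 0.546
finger_force: 61.5
```

```bash
python3 t.py
```

```text
12.15 yaw rel -0.2762 T [-0.191 -0.422 -0.408] F [ 2.  -1.4  6.4] [ 558.8 -279.5   41. ] 0.546 q7 0.482 eff7 0.151
```

Emit:
arm_command --plan '[{"dx": 0, "dy": 0, "dz": 0, "ax": 0, "ay": 0, "az": 0.02, "hand": 1}, {"dx": 0, "dy": 0, "dz": 0, "ax": 0, "ay": 0, "az": 0, "hand": 1}]'

```text
time: 12.32
tool_pos: [558.8, -279.5, 41.0]
orientation: [0.822, 0.569, 0.001, 0.002]
wrist_force: [1.2, -1.0, 5.6]
finger_gap: 0.55
finger_force: 61.6
```

```bash
python3 t.py
```

```text
12.32 yaw rel -0.256 T [-0.178 -0.368 -0.064] F [ 1.2 -1.   5.6] [ 558.8 -279.5   41. ] 0.55 q7 0.5 eff7 0.127
```

Emit:
arm_command --plan '[{"dx": 0, "dy": 0, "dz": 0, "ax": 0, "ay": 0, "az": 0.02, "hand": 1}, {"dx": 0, "dy": 0, "dz": 0, "ax": 0, "ay": 0, "az": 0, "hand": 1}]'

```text
time: 12.48
tool_pos: [558.8, -279.5, 41.0]
orientation: [0.817, 0.577, 0.001, 0.002]
wrist_force: [1.4, -0.2, 5.5]
finger_gap: 0.547
finger_force: 61.6
```

```bash
python3 t.py
```

```text
12.48 yaw rel -0.2361 T [-0.17  -0.353 -0.032] F [ 1.4 -0.2  5.5] [ 558.8 -279.5   41. ] 0.547 q7 0.517 eff7 0.162
```

Emit:
arm_command --plan '[{"dx": 0, "dy": 0, "dz": 0, "ax": 0, "ay": 0, "az": 0.02, "hand": 1}, {"dx": 0, "dy": 0, "dz": 0, "ax": 0, "ay": 0, "az": 0.02, "hand": 1}, {"dx": 0, "dy": 0, "dz": 0, "ax": 0, "ay": 0, "az": 0.02, "hand": 1}, {"dx": 0, "dy": 0, "dz": 0, "ax": 0, "ay": 0, "az": 0.02, "hand": 1}]'

```text
time: 12.82
tool_pos: [558.8, -279.5, 41.0]
orientation: [0.793, 0.609, 0.001, 0.002]
wrist_force: [0.3, -0.2, 5.4]
finger_gap: 0.547
finger_force: 61.6
```

```bash
python3 t.py
```

```text
12.82 yaw rel -0.1567 T [-0.138 -0.381 -0.423] F [ 0.3 -0.2  5.4] [ 558.8 -279.5   41. ] 0.547 q7 0.586 eff7 0.236
```

Emit:
arm_command --plan '[{"dx": 0, "dy": 0, "dz": 0, "ax": 0, "ay": 0, "az": 0.02, "hand": 1}, {"dx": 0, "dy": 0, "dz": 0, "ax": 0, "ay": 0, "az": 0.02, "hand": 1}]'

```text
time: 12.98
tool_pos: [558.8, -279.5, 41.0]
orientation: [0.781, 0.625, 0.001, 0.002]
wrist_force: [1.5, -0.9, 5.3]
finger_gap: 0.548
finger_force: 61.6
```

```bash
python3 t.py
```

```text
12.98 yaw rel -0.1167 T [-0.104 -0.393 -0.418] F [ 1.5 -0.9  5.3] [ 558.8 -279.5   41. ] 0.548 q7 0.621 eff7 0.236
```

Emit:
arm_command --plan '[{"dx": 0, "dy": 0, "dz": 0, "ax": 0, "ay": 0, "az": 0.02, "hand": 1}, {"dx": 0, "dy": 0, "dz": 0, "ax": 0, "ay": 0, "az": 0.02, "hand": 1}]'

```text
time: 13.15
tool_pos: [558.7, -279.5, 41.0]
orientation: [0.768, 0.64, 0.001, 0.002]
wrist_force: [1.3, -0.1, 5.6]
finger_gap: 0.55
finger_force: 61.6
```

```bash
python3 t.py
```

```text
13.15 yaw rel -0.0767 T [-0.09  -0.406 -0.392] F [ 1.3 -0.1  5.6] [ 558.7 -279.5   41. ] 0.55 q7 0.655 eff7 0.236
```

Emit:
arm_command --plan '[{"dx": 0, "dy": 0, "dz": 0, "ax": 0, "ay": 0, "az": 0.02, "hand": 1}, {"dx": 0, "dy": 0, "dz": 0, "ax": 0, "ay": 0, "az": 0.02, "hand": 1}]'

```text
time: 13.32
tool_pos: [558.8, -279.5, 41.0]
orientation: [0.755, 0.656, 0.001, 0.002]
wrist_force: [2.1, -0.3, 4.1]
finger_gap: 0.544
finger_force: 61.6
```

```bash
python3 t.py
```

```text
13.32 yaw rel -0.0367 T [-0.177 -0.418 -0.359] F [ 2.1 -0.3  4.1] [ 558.8 -279.5   41. ] 0.544 q7 0.69 eff7 0.236
```

Emit:
arm_command --plan '[{"dx": 0, "dy": 0, "dz": 0, "ax": 0, "ay": 0, "az": 0.02, "hand": 1}, {"dx": 0, "dy": 0, "dz": 0, "ax": 0, "ay": 0, "az": 0.02, "hand": 1}]'

```text
time: 13.48
tool_pos: [558.8, -279.5, 41.1]
orientation: [0.742, 0.671, 0.001, 0.002]
wrist_force: [1.4, -1.0, 5.6]
finger_gap: 0.544
finger_force: 61.5
```

```bash
python3 t.py
```

```text
13.48 yaw rel 0.0033 T [-0.149 -0.402 -0.458] F [ 1.4 -1.   5.6] [ 558.8 -279.5   41.1] 0.544 q7 0.725 eff7 0.236
```

Emit:
arm_command --plan '[{"dx": 0, "dy": 0, "dz": 0, "ax": 0, "ay": 0, "az": 0.02, "hand": 1}, {"dx": 0, "dy": 0, "dz": 0, "ax": 0, "ay": 0, "az": 0.02, "hand": 1}]'

```text
time: 13.65
tool_pos: [558.8, -279.5, 41.0]
orientation: [0.728, 0.685, 0.001, 0.002]
wrist_force: [0.7, -0.7, 5.9]
finger_gap: 0.547
finger_force: 61.5
```

```bash
python3 t.py
```

```text
13.65 yaw rel 0.0432 T [-0.107 -0.41  -0.394] F [ 0.7 -0.7  5.9] [ 558.8 -279.5   41. ] 0.547 q7 0.759 eff7 0.235
```

Emit:
arm_command --plan '[{"dx": 0, "dy": 0, "dz": 0, "ax": 0, "ay": 0, "az": 0.02, "hand": 1}, {"dx": 0, "dy": 0, "dz": 0, "ax": 0, "ay": 0, "az": 0.02, "hand": 1}]'

```text
time: 13.82
tool_pos: [558.7, -279.5, 41.0]
orientation: [0.714, 0.7, 0.001, 0.002]
wrist_force: [1.6, -0.4, 5.6]
finger_gap: 0.545
finger_force: 61.5
```

```bash
python3 t.py
python3 - <<'E'
from h import *
a=cv2.cvtColor(r.snapshot("top"),cv2.COLOR_RGB2BGR)
a=a[225:305,340:440]
cv2.imwrite("pics/e.png",cv2.resize(a,(800,600)[:1]+(600,)if 0 else (600,480),interpolation=cv2.INTER_CUBIC))
E
```

```text
13.82 yaw rel 0.0832 T [-0.087 -0.402 -0.447] F [ 1.6 -0.4  5.6] [ 558.7 -279.5   41. ] 0.545 q7 0.794 eff7 0.236
```

View pics/e.png

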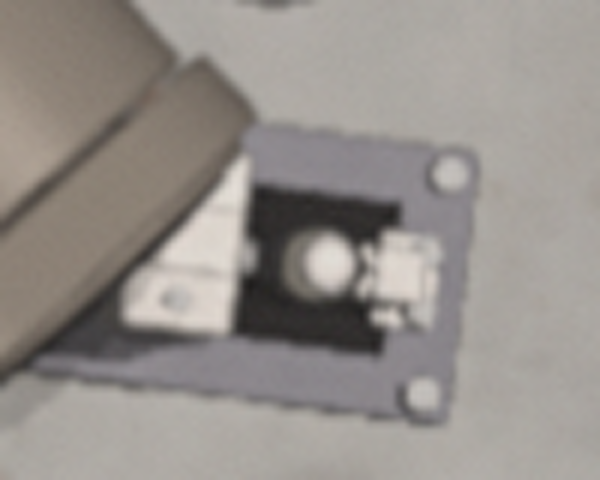

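The top crop shows the vial cap at (328,264) and the stop's left edge at about (370,270). There is still a gap, so I add cap tracking and continue.

```bash
cat >> t.py <<'E'
def cap():
    g=cv2.cvtColor(r.snapshot("top"),cv2.COLOR_RGB2GRAY)
    m=(g>150).astype(np.uint8);m[:262]=0;m[277:]=0;m[:,:384]=0;m[:,399:]=0
    w=g*(m>0).astype(float);ys,xs=np.mgrid[:480,:640]
    return (w*xs).sum()/w.sum(),(w*ys).sum()/w.sum(),m.sum()
c=cap();print("cap",np.round(c,2),cast("top",[c[:2]],55)[0,:2].round(1))
E
python3 t.py
```

```text
13.87 yaw rel 0.0844 T [-0.153 -0.439 -0.095] F [ 1.9 -0.5  4.6] [ 558.8 -279.5   41. ] 0.543 q7 0.795 eff7 0.21
cap [394.52 268.31  55.  ] [ 543.3 -408.3]
```

Emit:
arm_command --plan '[{"dx": 0, "dy": 0, "dz": 0, "ax": 0, "ay": 0, "az": 0.02, "hand": 1}, {"dx": 0, "dy": 0, "dz": 0, "ax": 0, "ay": 0, "az": 0.02, "hand": 1}]'

```text
time: 14.08
tool_pos: [558.8, -279.5, 41.0]
orientation: [0.7, 0.714, 0.001, 0.002]
wrist_force: [1.1, -0.4, 5.9]
finger_gap: 0.546
finger_force: 61.6
```

```bash
python3 t.py
```

```text
14.08 yaw rel 0.1232 T [-0.095 -0.423 -0.371] F [ 1.1 -0.4  5.9] [ 558.8 -279.5   41. ] 0.546 q7 0.828 eff7 0.227
cap [394.69 268.44  55.  ] [ 543.1 -408.7]
```

Emit:
arm_command --plan '[{"dx": 0, "dy": 0, "dz": 0, "ax": 0, "ay": 0, "az": 0.02, "hand": 1}, {"dx": 0, "dy": 0, "dz": 0, "ax": 0, "ay": 0, "az": 0.02, "hand": 1}]'

```text
time: 14.3
tool_pos: [558.7, -279.5, 41.0]
orientation: [0.686, 0.728, 0.001, 0.002]
wrist_force: [0.2, -0.3, 5.7]
finger_gap: 0.545
finger_force: 61.7
```

```bash
python3 t.py
```

```text
14.3 yaw rel 0.1632 T [-0.135 -0.446 -0.475] F [ 0.2 -0.3  5.7] [ 558.7 -279.5   41. ] 0.545 q7 0.863 eff7 0.228
cap [394.91 268.41  55.  ] [ 543.2 -409.1]
```

```bash
python3 - <<'E'
s=open("t.py").read();i=s.index("def cap")
open("t.py","w").write(s[:i]+'''g=cv2.GaussianBlur(cv2.cvtColor(r.snapshot("top"),cv2.COLOR_RGB2GRAY).astype(np.float32),(0,0),.7)
e=[]
for y in range(266,272):
    w=g[y,386:397]; k=int(np.argmax(w>165)); e.append(386+k-1+(165-w[k-1])/(w[k]-w[k-1]))
print("edge",np.round(np.mean(e),2),g[269,384:408].astype(int))
''')
E
python3 t.py
```

```text
14.35 yaw rel 0.1644 T [-0.083 -0.411 -0.209] F [0.7 0.1 4.9] [ 558.8 -279.5   41. ] 0.549 q7 0.864 eff7 0.211
edge 391.79 [ 53  50  54  70  95 110 121 150 183 204 213 215 215 211 191 155 132 144
 165 191 207 213 213 212]
```

Emit:
arm_command --plan '[{"dx": 0, "dy": 0, "dz": 0, "ax": 0, "ay": 0, "az": 0.02, "hand": 1}, {"dx": 0, "dy": 0, "dz": 0, "ax": 0, "ay": 0, "az": 0.02, "hand": 1}]'

```text
time: 14.57
tool_pos: [558.8, -279.5, 41.0]
orientation: [0.671, 0.741, 0.001, 0.002]
wrist_force: [1.7, -0.3, 6.2]
finger_gap: 0.548
finger_force: 61.6
```

```bash
python3 t.py
```

```text
14.57 yaw rel 0.2033 T [-0.057 -0.399 -0.376] F [ 1.7 -0.3  6.2] [ 558.8 -279.5   41. ] 0.548 q7 0.898 eff7 0.23
edge 392.07 [ 61  50  52  65  91 108 119 144 177 201 212 215 215 212 197 164 138 145
 165 190 207 213 213 212]
```

Emit:
arm_command --plan '[{"dx": 0, "dy": 0, "dz": 0, "ax": 0, "ay": 0, "az": 0.02, "hand": 1}, {"dx": 0, "dy": 0, "dz": 0, "ax": 0, "ay": 0, "az": 0.02, "hand": 1}]'

```text
time: 14.78
tool_pos: [558.7, -279.5, 41.0]
orientation: [0.656, 0.755, 0.001, 0.002]
wrist_force: [1.0, -0.8, 5.4]
finger_gap: 0.545
finger_force: 61.6
```

```bash
python3 t.py
```

```text
14.78 yaw rel 0.2431 T [-0.092 -0.389 -0.424] F [ 1.  -0.8  5.4] [ 558.7 -279.5   41. ] 0.545 q7 0.932 eff7 0.261
edge 392.02 [ 65  51  52  64  88 107 120 147 178 201 212 215 215 212 197 165 139 145
 165 190 207 213 213 212]
```

```bash
sed '/^g=/,$d' t.py > t2.py; tail -1 t2.py | cut -c1-60
```

```text
print(round(o["time"],2),"yaw rel",round(np.arctan2(m[1,1],m
```

Emit:
arm_command --plan '[{"dx": 0, "dy": 0, "dz": 0, "ax": 0, "ay": 0, "az": 0.01, "hand": 1}, {"dx": 0, "dy": 0, "dz": 0, "ax": 0, "ay": 0, "az": 0.01, "hand": 1}]'

```text
time: 15.0
tool_pos: [558.8, -279.5, 41.0]
orientation: [0.649, 0.761, 0.001, 0.002]
wrist_force: [2.0, -0.3, 5.6]
finger_gap: 0.549
finger_force: 61.6
```

```bash
python3 t2.py
```

```text
15.0 yaw rel 0.2625 T [-0.078 -0.464 -0.41 ] F [ 2.  -0.3  5.6] [ 558.8 -279.5   41. ] 0.549 q7 0.949 eff7 0.37
```

Emit:
arm_command --plan '[{"dx": 0, "dy": 0, "dz": 0, "ax": 0, "ay": 0, "az": 0.01, "hand": 1}]'

```text
time: 15.08
tool_pos: [558.7, -279.5, 41.0]
orientation: [0.645, 0.764, 0.001, 0.002]
wrist_force: [1.3, -1.0, 6.0]
finger_gap: 0.546
finger_force: 61.6
```

```bash
python3 t2.py
```

```text
15.08 yaw rel 0.2724 T [-0.098 -0.4   -0.476] F [ 1.3 -1.   6. ] [ 558.7 -279.5   41. ] 0.546 q7 0.958 eff7 0.383
```

Emit:
arm_command --plan '[{"dx": 0, "dy": 0, "dz": 0, "ax": 0, "ay": 0, "az": 0.01, "hand": 1}]'

```text
time: 15.17
tool_pos: [558.8, -279.5, 41.0]
orientation: [0.641, 0.767, 0.001, 0.002]
wrist_force: [0.2, 0.2, 5.5]
finger_gap: 0.546
finger_force: 61.6
```

```bash
python3 t.py
```

```text
15.17 yaw rel 0.2824 T [-0.075 -0.393 -0.488] F [0.2 0.2 5.5] [ 558.8 -279.5   41. ] 0.546 q7 0.966 eff7 0.394
edge 392.1 [ 65  51  52  61  84 103 116 141 174 200 211 214 215 213 199 171 144 147
 165 190 207 213 213 212]
```

Contact is at a yaw of about 0.225. The cap has stopped moving, wrist torque is up 0.07 N·m and the wrist joint effort agrees, so about 5 N now. I add 0.07 rad.

Emit:
arm_command --plan '[{"dx": 0, "dy": 0, "dz": 0, "ax": 0, "ay": 0, "az": 0.01, "hand": 1}, {"dx": 0, "dy": 0, "dz": 0, "ax": 0, "ay": 0, "az": 0.01, "hand": 1}, {"dx": 0, "dy": 0, "dz": 0, "ax": 0, "ay": 0, "az": 0.01, "hand": 1}, {"dx": 0, "dy": 0, "dz": 0, "ax": 0, "ay": 0, "az": 0.01, "hand": 1}]'

```text
time: 15.55
tool_pos: [558.7, -279.5, 41.0]
orientation: [0.626, 0.78, 0.001, 0.002]
wrist_force: [1.3, -1.0, 5.2]
finger_gap: 0.542
finger_force: 61.6
```

```bash
python3 t2.py
```

```text
15.55 yaw rel 0.3222 T [-0.042 -0.349 -0.531] F [ 1.3 -1.   5.2] [ 558.7 -279.5   41. ] 0.542 q7 1.001 eff7 0.438
```

Emit:
arm_command --plan '[{"dx": 0, "dy": 0, "dz": 0, "ax": 0, "ay": 0, "az": 0.01, "hand": 1}]'

```text
time: 15.63
tool_pos: [558.8, -279.5, 41.0]
orientation: [0.622, 0.783, 0.001, 0.002]
wrist_force: [1.6, -0.4, 4.5]
finger_gap: 0.546
finger_force: 61.6
```

```bash
python3 t2.py
```

```text
15.63 yaw rel 0.3322 T [-0.066 -0.481 -0.573] F [ 1.6 -0.4  4.5] [ 558.8 -279.5   41. ] 0.546 q7 1.009 eff7 0.449
```

Emit:
arm_command --plan '[{"dx": 0, "dy": 0, "dz": 0, "ax": 0, "ay": 0, "az": 0.01, "hand": 1}]'

```text
time: 15.72
tool_pos: [558.8, -279.5, 41.0]
orientation: [0.618, 0.786, 0.001, 0.002]
wrist_force: [1.9, -0.5, 5.5]
finger_gap: 0.546
finger_force: 61.6
```

```bash
python3 t.py
```

```text
15.72 yaw rel 0.3421 T [-0.085 -0.407 -0.537] F [ 1.9 -0.5  5.5] [ 558.8 -279.5   41. ] 0.546 q7 1.018 eff7 0.46
edge 392.14 [ 66  51  50  60  83 104 119 141 173 199 212 215 216 212 200 172 144 147
 165 190 207 213 213 212]
```

About 10.3 N now by three measures. I add 0.015 rad, then release and back straight up.

Emit:
arm_command --plan '[{"dx": 0, "dy": 0, "dz": 0, "ax": 0, "ay": 0, "az": 0.015, "hand": 1}, {"dx": 0, "dy": 0, "dz": 0, "ax": 0, "ay": 0, "az": 0, "hand": 1}, {"dx": 0, "dy": 0, "dz": 0, "ax": 0, "ay": 0, "az": 0, "hand": 0.4}, {"dx": 0, "dy": 0, "dz": 0, "ax": 0, "ay": 0, "az": 0, "hand": 0}, {"dx": 0, "dy": 0, "dz": 0, "ax": 0, "ay": 0, "az": 0, "hand": 0}, {"dx": 0, "dy": 0, "dz": 0, "ax": 0, "ay": 0, "az": 0, "hand": 0}, {"dx": 0, "dy": 0, "dz": 0, "ax": 0, "ay": 0, "az": 0, "hand": 0}, {"dx": 0, "dy": 0, "dz": 0, "ax": 0, "ay": 0, "az": 0, "hand": 0}, {"dx": 0, "dy": 0, "dz": 15, "ax": 0, "ay": 0, "az": 0, "hand": 0}, {"dx": 0, "dy": 0, "dz": 25, "ax": 0, "ay": 0, "az": 0, "hand": 0}, {"dx": 0, "dy": 0, "dz": 30, "ax": 0, "ay": 0, "az": 0, "hand": 0}, {"dx": 0, "dy": 0, "dz": 30, "ax": 0, "ay": 0, "az": 0, "hand": 0}, {"dx": 0, "dy": 0, "dz": 20, "ax": 0, "ay": 0, "az": 0, "hand": 0}, {"dx": 0, "dy": 0, "dz": 0, "ax": 0, "ay": 0, "az": 0, "hand": 0}, {"dx": 0, "dy": 0, "dz": 0, "ax": 0, "ay": 0, "az": 0, "hand": 0}]'

```text
time: 17.02
tool_pos: [558.2, -279.2, 161.2]
orientation: [0.611, 0.791, 0.0, 0.001]
wrist_force: [-0.3, -1.1, -0.7]
finger_gap: 0.998
finger_force: 0.0
```

```bash
python3 t.py
python3 - <<'E'
from h import *
a=cv2.cvtColor(r.snapshot("top"),cv2.COLOR_RGB2BGR)[225:305,340:440]
b=cv2.cvtColor(r.snapshot("scene"),cv2.COLOR_RGB2BGR)[230:360,260:400]
cv2.imwrite("pics/f.png",np.hstack([cv2.resize(a,(350,280)),cv2.resize(b,(300,280))]))
E
```

```text
17.02 yaw rel 0.3591 T [-0.035  0.042 -0.029] F [-0.3 -1.1 -0.7] [ 558.2 -279.2  161.2] 0.998 q7 0.971 eff7 -0.008
edge 392.2 [ 65  51  51  61  84 104 116 136 170 198 211 215 216 213 201 172 144 148
 166 191 208 213 212 212]
```

View pics/f.png

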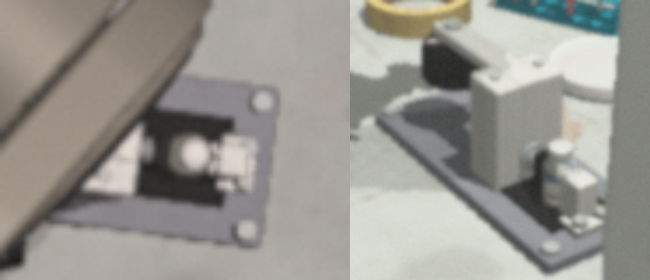

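The vial is upright, at (190,153) in the top crop, with the pad pressing it into the stop. The arm is clear of everything, so I hand the job in.

```bash
python3 -c "from plant import r;print(r.finish_job())"
```

```text
the job is handed in; nothing more can be done
None
```

The vial stands upright between the pad and the V stop, clamped with an estimated 11–12 N from torque and knob angle. The gripper is clear, the rack, beaker and dish were never approached, and the job is handed in at about 17 s; no verdict came back.

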